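Comb the steel rods into rows against the stop bar

ROBOT

A 7-joint arm with a two-finger parallel gripper is mounted at the origin on a cart in front of the work surface, level with it; the furniture and walls round the work are solid. World frame = base frame: x ahead of the robot, y to its left, z up, the work surface at z = 0. Lengths are in m, angles in rad, forces in N, time in s.
With the tool pointing down it reaches from about 0.4 to 0.9 m from the base axis. Payload 5.5 kg.
Tool frame: the origin (TCP) lies between the finger pads; the fingertips stand 17 mm ahead of it and the grasp point (between the pads) lies 2 mm behind it (env.finger_overhang is the z of the fingertips in the tool frame, in m); z points along the fingers, y is the line along which they close (so a half turn about z gives the same grasp; the last joint's range is limited). The gripper opens to 85 mm and grips with 20 to 120 N. Pads are 22 mm wide; open, the fingers measure 114 mm over their backs; the gripper's body (76 mm by 85 mm) begins 54 mm behind the grasp point. The pads swing forward as they close: fully open they stand 13 mm farther back than shut.
Start: joints at [1.432, 0.501, -0.427, 1.55, 0.221, 1.138, -0.21], TCP at [0.254, -0.598, 0.248] pointing down, gripper open.
Joint ranges: [-2.88, 2.88], [-0.31, 2.03], [-1.54, 1.56], [0.2, 2.42], [-1.41, 4.55], [0.19, 2.02], [-2.57, 2.57]. Speed limits (rad/s): [2.57, 2.57, 3.14, 3.14, 3.14, 3.14, 3.14].

INTERFACE

Orientations are given as a rotation vector (axis times angle).
In Python, from cell import env gives the robot as it stands.
- The arm moves only by the shell command python3 -m inch 'ROWS' [OPENING] [FORCE]. ROWS is JSON, a list of rows, each a list of 4 numbers: the shift along the world's x, y, z in m, then the turn about the world's z in rad. A call has 1 to 10 rows; each row is the pose to reach, as a shift and turn from the pose commanded when the call began; what a row does not reach only later rows make up. A row lasts 1/8 s, in which the tool goes at most 62.5 mm and 10.7 degrees, less where a joint would pass 70% of its speed; a pose out of reach is approached as far as the arm can. A call with a gripper value outside its range is refused whole. OPENING is the finger opening in m, from 0 to 0.0854, set as the call begins (- or left out, the last holds). The fingers move at their own pace and stop on an object; FORCE is the grip in N (left out, the last holds). Time passes only in rows, so rows that repeat a pose let the fingers close. It gives the time, the measured TCP pose, the force, the opening and the grip force at its end, in the units of the state.
- env.state(): the state, without advancing time (a new reading comes with each control period).
- env.get_image(name): name is "side" or "top"; returns the picture (420x560x3 uint8, red, green, blue); there is no depth.
- env.camera_info(name): a dict with "K" (3x3 intrinsics, pixels), "eye" and "attitude" of the camera in the world. Camera axes: x right, y up, looking along -z (the intrinsics and any distortion apply to the point x, -y, -z); pixel columns grow to the right and rows downward; lengths in m; the calibration is good to about 2 mm. A picture is of the moment at which its call begins. camera_info takes no time and is no camera call.
- env.job_done(): hands the job in; it is judged then, once.
Trained networks look in the newest picture that a camera, given by its name, has taken for a name from the list of things; names that differ only in an ending like _2 or _b are one class to them, and where a whole thing is asked for, a point or a joint stands for the part that bears it (a point fixed in the world has none). Each returns a list of dicts, best first, with "confidence" (0 to 1); they miss things now and then, are a little off and sometimes report something else, mostly with a low value. They report only what shows in the picture. A call takes as long as a camera call.
- env.find_in(camera, query): "box" ([centre column, centre row, width, height] in pixels, round what is visible of it).
The state is a dict: "time": time; "qpos": joint angles; "joint_velocities": joint speeds; "effort": joint torques, N m; "eef_pos": TCP position; "ee_rot": TCP orientation; "wrist_force": force on the tool from outside, world axes, zero at the start; "moment": the same for the moment, N m; "opening": finger opening in m; "finger_force": force on a finger pad.
Only numpy, scipy, OpenCV 4.12 (cv2) and the standard library are available. Lean on these libraries where they do the work, as an engineer would, in place of code of your own. Each camera call takes 0.05 s, during which the arm holds its last target. There are 200 camera calls.

TASK

Three steel rods lie crooked on the grey layout board. Take the comb rake by its handle and push its teeth in between the rods, one rod to each channel, so that they lie straight in three separate parallel rows with all their ends snug against the stop bar; feel for the bar and work gently, neither shifting it nor grinding the rake into the board, and do not touch the rods with the hand. Then draw the rake straight back out without disturbing the rows and stand it upright on the desk, off the board, leaving the other things alone.

Things in the scene. Friction and masses are not known exactly. Their poses are not given: they have to be found in the camera images.
- board: Not to be pressed on with over 30 N. Fixed flat grey layout board, 220 x 170 x 6 mm, lying on the desk (its top 6 mm above the desk). Origin: centre of its underside; +x is its long axis and points to the end with the stop bar; z is up.
- stop_line (a point): Fixed point of the board, on its top, where the stop bar would be nearest the rods. The bar: aluminium, 14 mm thick, 14 mm high, 166 mm long, square across the board, a thumb nut at each end (25 mm high). Its face stands 0 to 32 mm beyond this point (+x of the board); how far is not reported: feel for it or look. Friction alone holds it: above about 12 N in all it slips, which must not happen.
- rake_grip (a point): Middle of the grip on the comb rake's upright black handle: a square post 26 x 26 mm, its faces along this point's x and y, standing from 20 to 80 mm above the rake's underside; this point is 45 mm above the underside. +x is the way the teeth point, z up. The rake is loose (0.15 to 0.3 kg) and stands on the desk.
- rake: The same aluminium rake: origin on its underside, right below the grip, same axes. Spine 30 (x) x 150 (y) x 14 mm, front face at x = +15 mm. Four flat teeth 9 mm high, centred at y = -60, -20, 20, 60 mm: 27.5 mm wide from x = 15 to 60 mm, then tapering to 4 mm tips at x = 87 mm. Between them three channels 12.5 mm wide at y = -40, 0, 40 mm (36 mm at the tips).
- rod_1_mid (a point): Middle of the loose steel rod on the board's -y side (near y = -40 mm): plain round bar 9.6 mm thick, 119 mm long, 0.06 kg, lying on the board within 0.2 rad of its x axis, its middle 10 to 30 mm from the board's centre towards -x. The point's y axis runs along the rod towards the stop bar; the rod may roll about it.
- rod_1: The same rod; origin on its surface at mid-length (underside as it first lies), y axis along the rod towards the stop bar.
- rod_2_mid (a point): Middle of the loose steel rod in the middle (near y = 0): plain round bar 9.6 mm thick, 119 mm long, 0.06 kg, lying on the board within 0.2 rad of its x axis, its middle 10 to 30 mm from the board's centre towards -x. The point's y axis runs along the rod towards the stop bar; the rod may roll about it.
- rod_2: The same rod; origin on its surface at mid-length (underside as it first lies), y axis along the rod towards the stop bar.
- rod_3_mid (a point): Middle of the loose steel rod on the board's +y side (near y = 40 mm): plain round bar 9.6 mm thick, 119 mm long, 0.06 kg, lying on the board within 0.2 rad of its x axis, its middle 10 to 30 mm from the board's centre towards -x. The point's y axis runs along the rod towards the stop bar; the rod may roll about it.
- rod_3: The same rod; origin on its surface at mid-length (underside as it first lies), y axis along the rod towards the stop bar.
- case: Bystander: black screw-top objective case, 37 mm wide, 48 mm high; origin under its centre. To be left alone.
- holder: Bystander: black post holder with a round foot, 47 x 39 x 50 mm; origin at its underside. To be left alone.
- cap: Bystander: flat black lens cap, 42 mm wide, 8 mm high; origin under its centre. To be left alone.

How it is judged:
By the outcome, as a careful person would: the job done as asked, in the order asked, and still so for the second after the job is handed in, with the robot touching nothing.
It also fails if it takes over 54 s, if anything falls off the work surface, if the arm or the gripper's body presses on something with over 40 N, if the wrist force passes 120 N, or if a joint passes its speed limit or range.

## Working session

There is one attempt and no reset: what is moved stays moved. The work goes in short steps, Python scripts to look and compute and a shell command to move; the robot and the scene stay as the last step left them, time stands still between calls to the robot, and variables do not carry over. Pictures are saved under pics/ and viewed, at most 10 in all, crops included, and the job is handed in when it is done.

```bash
mkdir -p pics; ls
cat > h.py <<'E'
import numpy as np, cv2
from cell import env
from scipy.spatial.transform import Rotation as R
def snap(n,f):
    im=env.get_image(n); cv2.imwrite('pics/'+f,im[...,::-1]); return im
def rot(a):
    a=np.array(a,float)
    return a if a.shape==(3,3) else R.from_rotvec(a).as_matrix() if a.size==3 else R.from_quat(a).as_matrix()
def w(n,u,v,z):
    c=env.camera_info(n);K=np.array(c['K']);A=rot(c['attitude'])
    d=np.linalg.inv(K)@[u,v,1]; d=A@[d[0],-d[1],-d[2]]
    e=np.array(c['eye']); return e+d*(z-e[2])/d[2]
def px(n,p):
    c=env.camera_info(n);K=np.array(c['K']);A=rot(c['attitude'])
    q=A.T@(np.array(p)-c['eye']); q=K@[q[0],-q[1],-q[2]]; return q[:2]/q[2]
E
python3 - <<'E'
from h import *
for n in('top','side'):
    print(env.camera_info(n)); snap(n,n+'0.png')
    for q in('board','rake','rake_grip','rod_1','rod_1_mid'):
        print(n,q,[(np.round(d['box']),round(d['confidence'],2)) for d in env.find_in(n,q)[:4]])
print(env.state())
E
```

```text
pics
{'K': array([[435.45153027,   0.        , 277.13367066],
       [  0.        , 435.45153027, 213.94931793],
       [  0.        ,   0.        ,   1.        ]]), 'eye': array([0.46497486, 0.08025325, 0.9781916 ]), 'attitude': array([ 0.07473933, -0.08839232, -1.58408567])}
top board [(array([200., 228., 122., 121.]), 0.82)]
top rake [(array([386., 270.,  53.,  72.]), 0.88), (array([280., 173.,  19.,  18.]), 0.6), (array([234., 158.,  16.,  21.]), 0.58)]
top rake_grip [(array([385., 272.,  56.,  72.]), 0.58)]
top rod_1 [(array([195., 246.,  27.,  43.]), 0.79), (array([208., 234.,  38.,  35.]), 0.73), (array([220., 223.,  27.,  44.]), 0.46), (array([200., 224., 121., 120.]), 0.24)]
top rod_1_mid [(array([220., 225.,  39.,  40.]), 0.7)]
{'K': array([[546.90143774,   0.        , 268.21689576],
       [  0.        , 546.90143774, 206.65745259],
       [  0.        ,   0.        ,   1.        ]]), 'eye': array([-0.14843256, -1.08137733,  0.70981512]), 'attitude': array([ 1.08194925, -0.3161694 , -0.49624191])}
side board [(array([227., 198.,  73.,  42.]), 0.78), (array([294., 208.,  14
[... 316 characters left out ...]
)]
{'time': 0.6, 'qpos': array([ 1.4321926 ,  0.50085371, -0.42702445,  1.55040319,  0.22082556,
        1.13831594, -0.2103224 ]), 'joint_velocities': array([ 0.00129295, -0.00184002,  0.00075118,  0.00117009,  0.00163251,
       -0.00010408, -0.0009574 ]), 'effort': array([ 1.82548094e-03, -5.69023561e+01, -5.80583453e+00, -2.81188703e+01,
        1.28011752e-02,  2.33003964e-03, -6.26544124e-05]), 'eef_pos': array([ 0.25423928, -0.59821436,  0.24833954]), 'ee_rot': array([3.07834706e+00, 6.26965920e-01, 2.90703785e-05]), 'wrist_force': array([0.00263333, 0.43251675, 0.1356567 ]), 'moment': array([-0.02973525, -0.02243335,  0.01788993]), 'finger_force': 0.0, 'opening': 0.08513141681615567}
```

View pics/top0.png

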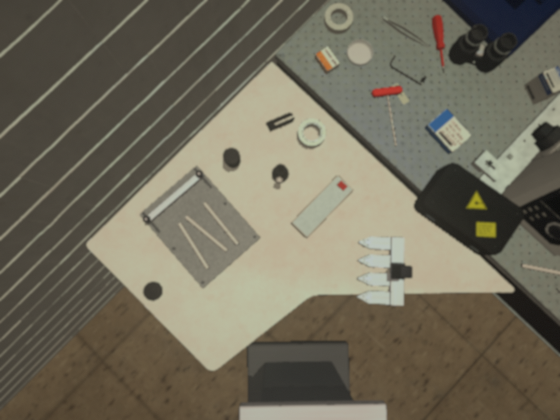

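View pics/side0.png

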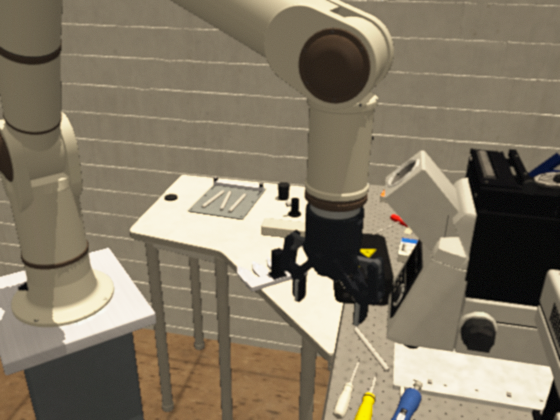

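The top view shows the board at about (200,228), its bar to the upper left around (173,197), three rods, and the rake at (395,271) with its teeth pointing left. The side view is mostly blocked by the arm. I'll zoom in on the board and the rake.

Run:
```python
from h import *
im=cv2.imread('pics/top0.png')
a=cv2.resize(im[162:292,135:265],None,fx=4.6,fy=4.6,interpolation=cv2.INTER_CUBIC)
b=cv2.resize(im[225:315,345:395+25],None,fx=2.6,fy=2.6,interpolation=cv2.INTER_CUBIC)
o=np.zeros((598,598+b.shape[1],3),np.uint8);o[:,:598]=a;o[:b.shape[0],598:]=b
cv2.imwrite('pics/z1.png',o)
print(o.shape, px('top',[0.5,0,0]),px('top',[0.6,0,0]),px('top',[0.5,.1,0]))
for q in[(200,228),(400,271),(173,197)]: print(w('top',*q,0))
# rods: bright threshold inside board
g=im.astype(int).min(2); m=((g>125)).astype(np.uint8)
n,l,s,c=cv2.connectedComponentsWithStats(m)
for i in range(1,n):
    if 40<s[i][4]<3000 and 140<c[i][0]<265: 
        y,x=np.nonzero(l==i); r=cv2.minAreaRect(np.stack([x,y],1).astype(np.float32)); print(i,s[i],np.round(c[i],1),r)
```

```text
(598, 793, 3) [309.20978782 243.03680489] [308.2011908  198.88287854] [264.64695882 243.70538592]
[0.53741775 0.24484095 0.        ]
[ 0.43462844 -0.20142114  0.        ]
[0.60863571 0.30607897 0.        ]
33 [148 175  51  45 422] [172.9 196.5] ((172.79335021972656, 196.58346557617188), (6.71021842956543, 62.47832489013672), 49.57392501831055)
38 [204 203  34  41 147] [220.7 223.1] ((220.5350341796875, 222.9711151123047), (51.85554885864258, 2.951498031616211), 50.52753829956055)
39 [186 216  41  35 146] [206.2 233.2] ((205.7541046142578, 232.79510498046875), (51.85493469238281, 2.8168113231658936), 39.80556869506836)
40 [179 223  29  45 147] [192.9 245.1] ((192.8929443359375, 245.0677947998047), (52.15349578857422, 2.78790283203125), 57.65256118774414)
```

View pics/z1.png

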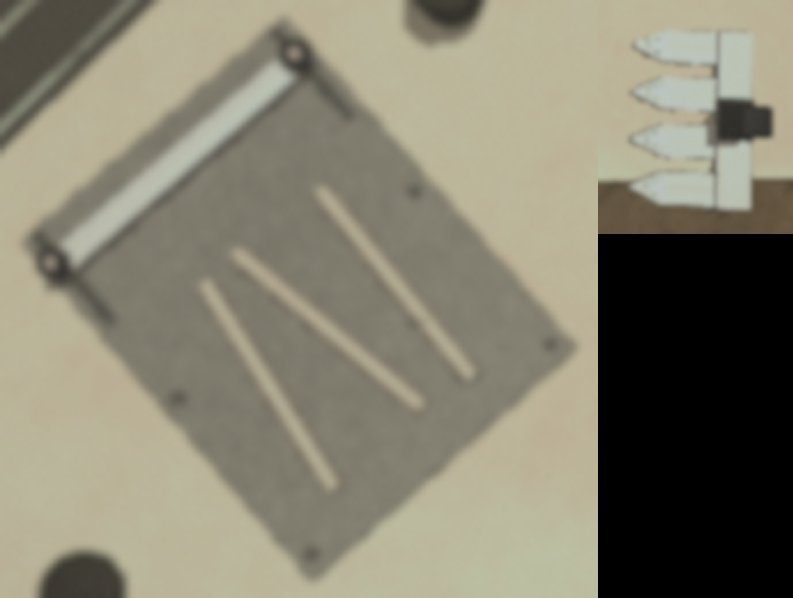

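The zoom shows the board corners, the three rods, the bar with its two nuts, and the rake with its spine at crop x 716–752. Next I'll compute the poses.

Run:
```python
from h import *
f=lambda u,v,z:w('top',u/4.6+135,v/4.6+162,z)[:2]
T,L,B,Rt=[f(*p,.006) for p in((283,18),(25,242),(312,580),(577,347))]
c=(T+L+B+Rt)/4; ex=(T+L-B-Rt); yaw=np.arctan2(ex[1],ex[0]); ey=(L+B-T-Rt)
print('board',c,yaw,np.degrees([yaw,np.arctan2(ey[1],ey[0])-np.pi/2]),np.linalg.norm(ex)/2,np.linalg.norm(ey)/2)
M=np.array([[np.cos(yaw),np.sin(yaw)],[-np.sin(yaw),np.cos(yaw)]])
for n,a,b in(('rA',(205,283),(332,488)),('rB',(236,251),(420,406)),('rC',(321,187),(472,377))):
    a,b=M@(f(*a,.013)-c),M@(f(*b,.013)-c); d=a-b;print(n,np.round(a*1e3,1),np.round(b*1e3,1),np.hypot(*d),np.arctan2(d[1],d[0]))
for p in((75,265),(298,88)): print('bar face lower edge',M@(f(*p,.010)-c)*1e3)
g=lambda u,v,z:w('top',(u-598)/2.6+345,v/2.6+225,z)[:2]
P=[g(716,30,.014),g(752,30,.014),g(717,209,.014),g(751,209,.014)]
t=[g(*p,.009) for p in((631,45),(630,92),(630,140),(631,187))]
print('spine',np.round(P,4),'centre',np.mean(P,0)); print('tips',np.round(t,4),np.mean(t,0))
d=np.mean(t,0)-np.mean(P,0);print(d,np.hypot(*d),np.degrees(np.arctan2(d[1],d[0])))
e=np.array(P[2])-P[0];print(np.degrees(np.arctan2(e[1],e[0]))+180, e)
```

```text
board [0.54132107 0.24388329] 0.7101763330500654 [40.69010659 40.85551037] 0.21696161761472682 0.16728197383388904
rA [33.1 29.7] [-82.   47.8] 0.11657271960434448 -0.15616590400949149
rB [35.   8.5] [-80.4  -9.2] 0.1167569659031781 0.15152986014401074
rC [ 31.5 -42.6] [-86.4 -37. ] 0.11810802514700247 -0.047556334197641645
bar face lower edge [82.06402686 71.39228218]
bar face lower edge [ 76.67680559 -65.8160409 ]
spine [[ 0.5112 -0.1794]
 [ 0.5107 -0.2102]
 [ 0.361  -0.1739]
 [ 0.3605 -0.2025]] centre [ 0.43584962 -0.19148356]
tips [[ 0.4997 -0.1073]
 [ 0.4597 -0.105 ]
 [ 0.4192 -0.1037]
 [ 0.3799 -0.1031]] [ 0.43961585 -0.10477865]
[0.00376623 0.08670491] 0.08678667174659509 87.51278970390098
357.9006901653632 [-0.15023133  0.00550692]
```

```bash
python3 -m inch '[[0.02,0.045,0,0.12],[0.04,0.09,0,0.24],[0.06,0.135,0,0.36],[0.08,0.18,0,0.48],[0.1,0.225,0,0.6],[0.12,0.27,-0.02,0.72],[0.14,0.314,-0.04,0.84],[0.16,0.358,-0.06,0.96],[0.18,0.4,-0.08,1.08],[0.1816,0.4067,-0.1,1.131]]' 0.085 60; python3 -m inch '[[0,0,0,0],[0,0,0,0]]'
python3 - <<'E'
from h import *
s=env.state();print(s['eef_pos'],s['ee_rot'],s['qpos'],s['wrist_force'],s['time'])
im=snap('top','t1.png');im2=snap('side','s1.png')
o=np.hstack([cv2.resize(im[200:320,330:450,::-1],(390,390),interpolation=2),cv2.resize(im2[200:320,200:320,::-1],(390,390),interpolation=2)]);cv2.imwrite('pics/z2.png',o)
E
```

```text
time: 1.85
eef_pos: [0.4378, -0.1879, 0.1484]
ee_rot: [2.253, 2.187, 0.003]
wrist_force: [0.1, -0.7, -0.8]
opening: 0.0849
finger_force: 0.0
time: 2.1
eef_pos: [0.436, -0.1924, 0.1489]
ee_rot: [2.265, 2.176, -0.0]
wrist_force: [0.0, -0.1, -0.3]
opening: 0.0851
finger_force: 0.0
[ 0.43601659 -0.19244282  0.14888759] [ 2.26499424e+00  2.17592337e+00 -7.38713946e-05] [ 1.02273607  0.4045155  -0.78700237  2.05469256  0.38750427  0.83118258
 -0.03060807] [ 0.0447842  -0.115523   -0.32854295] 2.1
```

View pics/z2.png

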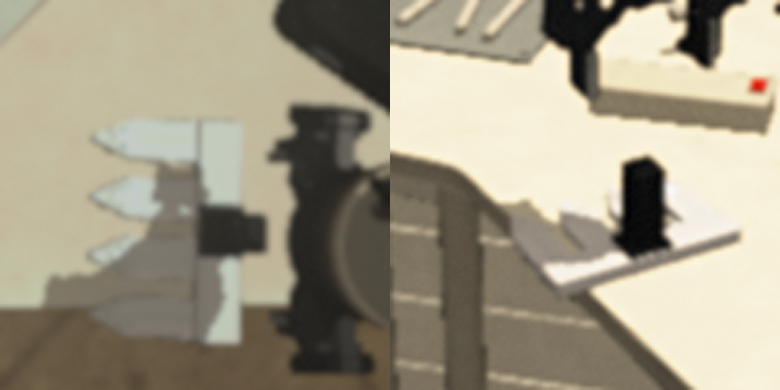

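```bash
python3 -m inch '[[0,0.001,-0.04,0],[0,0.001,-0.075,0],[0,0.001,-0.095,0],[0,0.001,-0.104,0],[0,0.001,-0.104,0]]'; python3 -m inch '[[0,0,0,0],[0,0,0,0],[0,0,0,0],[0,0,0,0],[0,0,0,0],[0,0,0,0]]' 0.015 60
python3 -m inch '[[0,0,0.005,0],[0,0,0.02,0],[0,0,0.035,0],[0,0,0.05,0],[0,0,0.05,0]]'
python3 - <<'E'
from h import *
im=snap('top','t2.png');im2=snap('side','s2.png')
o=np.hstack([cv2.resize(im[200:320,330:450,::-1],(390,390),interpolation=2),cv2.resize(im2[200:320,200:320,::-1],(390,390),interpolation=2)]);cv2.imwrite('pics/z3.png',o)
s=env.state();print(s['eef_pos'],s['wrist_force'],s['moment'])
E
```

```text
time: 2.82
eef_pos: [0.4359, -0.191, 0.0445]
ee_rot: [2.264, 2.178, -0.0]
wrist_force: [-0.3, 0.4, -0.2]
opening: 0.0848
finger_force: 0.0
time: 3.58
eef_pos: [0.4362, -0.1909, 0.0449]
ee_rot: [2.263, 2.178, -0.0]
wrist_force: [-0.7, -0.7, 6.2]
opening: 0.0253
finger_force: 60.5
time: 4.2
eef_pos: [0.4369, -0.1911, 0.0959]
ee_rot: [2.261, 2.176, 0.001]
wrist_force: [-0.5, -0.3, -2.3]
opening: 0.0253
finger_force: 59.5
[ 0.43578307 -0.19087349  0.09456209] [-0.14810036 -0.30705036 -2.36447547] [-0.05261461  0.00369528  0.04752129]
```

View pics/z3.png

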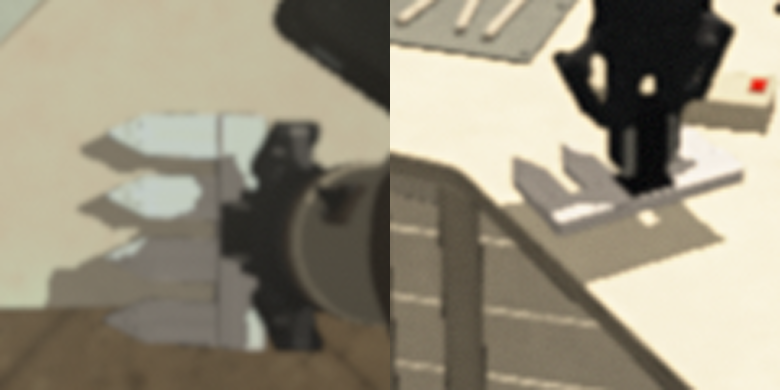

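```bash
python3 -m inch '[[-0.01,0.03,0.015,0],[-0.015,0.07,0.02,-0.1],[-0.02,0.11,0.02,-0.2],[-0.025,0.15,0.02,-0.3],[-0.03,0.19,0.02,-0.42],[-0.034,0.23,0.02,-0.54],[-0.038,0.265,0.02,-0.66],[-0.0385,0.295,0.01,-0.76],[-0.0385,0.311,0,-0.821],[-0.0385,0.311,0,-0.821]]'
python3 -m inch '[[0,0,-0.015,0],[0,0,-0.03,0],[0,0,-0.034,0],[0,0,-0.034,0]]'
python3 - <<'E'
from h import *
im=snap('top','t3.png');im2=snap('side','s3.png')
o=np.hstack([cv2.resize(im[165:325,140:300,::-1],(400,400),interpolation=2),cv2.resize(im2[150:270,150:270,::-1],(400,400),interpolation=2)]);cv2.imwrite('pics/z4.png',o)
s=env.state();print(s['eef_pos'],s['ee_rot'],s['wrist_force'],s['qpos'])
E
```

```text
time: 5.55
eef_pos: [0.3962, 0.1216, 0.0935]
ee_rot: [-2.942, -1.1, 0.003]
wrist_force: [-0.4, -0.0, -2.3]
opening: 0.0252
finger_force: 59.5
time: 6.05
eef_pos: [0.3969, 0.1201, 0.0598]
ee_rot: [-2.945, -1.094, 0.002]
wrist_force: [-0.2, 0.0, -1.9]
opening: 0.0251
finger_force: 59.5
[0.39749874 0.1204408  0.06040073] [-2.94474301e+00 -1.09437026e+00 -3.55604536e-04] [-0.22102786  0.76311893 -1.55274928] [ 0.14994003  0.44714928 -0.58438947  2.24306746  0.46054218  0.56641327
 -1.64342952]
```

View pics/z4.png

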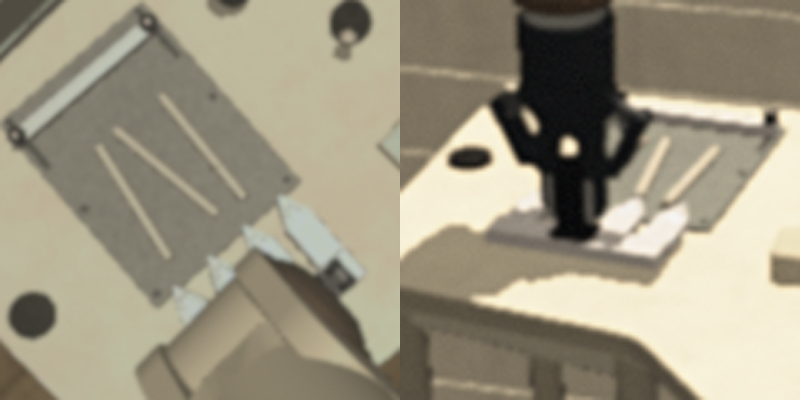

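The rake hangs just behind the board, with its tips at crop (278,197), (244,227), (212,257) and (177,290), facing the rod gaps. I'll put those points into the board frame.

Run:
```python
from h import *
c=np.array([.54132,.24388]);y=.711;M=np.array([[np.cos(y),np.sin(y)],[-np.sin(y),np.cos(y)]])
for u,v in((278,197),(244,227),(212,257),(177,290)): print(np.round(M@(w('top',140+u/2.5,165+v/2.5,.02)[:2]-c)*1e3,1))
for u,v in((243,195),(215,213),(168,256)): print('tail',np.round(M@(w('top',140+u/2.5,165+v/2.5,.012)[:2]-c)*1e3,1))
s=env.state();print(M@(s['eef_pos'][:2]-c)*1e3,np.degrees(2*np.arctan2(s['ee_rot'][1],s['ee_rot'][0]))%360-360+180)
```

```text
[-106.6  -59.7]
[-106.5  -20.1]
[-107.6   17.9]
[-109.    59.3]
tail [-84.2 -37.6]
tail [-79.7  -8.6]
tail [-80.8  47. ]
[-189.53016857    0.32550189] -139.22632018249027
```

```bash
python3 -m inch '[[0,0,-0.004,0],[0,0,-0.007,0],[0,0,-0.008,0],[0,0,-0.008,0]]'; python3 -m inch '[[0.003,0.0026,0,0],[0.0061,0.0052,0,0],[0.0091,0.0078,0,0],[0.0121,0.0104,0,0],[0.0152,0.0131,0,0],[0.0182,0.0157,0,0],[0.0212,0.0183,0,0],[0.0242,0.0209,0,0],[0.0273,0.0235,0,0],[0.0303,0.0261,0,0]]'
python3 - <<'E'
from h import *
im=snap('top','t4.png');im2=snap('side','s4.png')
o=np.hstack([cv2.resize(im[165:285,140:260,::-1],(400,400),interpolation=2),cv2.resize(im2[160:260,180:280,::-1],(400,400),interpolation=2)]);cv2.imwrite('pics/z5.png',o)
E
```

```text
time: 6.65
eef_pos: [0.3973, 0.1205, 0.0523]
ee_rot: [2.945, 1.095, -0.0]
wrist_force: [-0.3, -0.3, -2.5]
opening: 0.0256
finger_force: 59.5
time: 7.9
eef_pos: [0.4275, 0.1466, 0.0522]
ee_rot: [2.945, 1.095, -0.001]
wrist_force: [-0.5, -0.9, -1.4]
opening: 0.0256
finger_force: 59.5
```

View pics/z5.png

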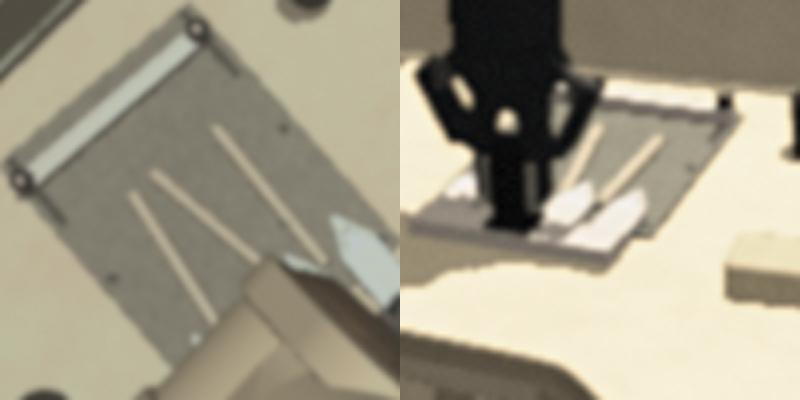

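The tips have passed the rod tails with one rod in each gap, and no load shows yet. I'll go on in.

```bash
python3 -m inch '[[0.003,0.0026,0,0],[0.0061,0.0052,0,0],[0.0091,0.0078,0,0],[0.0121,0.0104,0,0],[0.0152,0.0131,0,0],[0.0182,0.0157,0,0],[0.0212,0.0183,0,0],[0.0242,0.0209,0,0],[0.0273,0.0235,0,0],[0.0303,0.0261,0,0]]'
python3 - <<'E'
from h import *
im=snap('top','t5.png');im2=snap('side','s5.png')
o=np.hstack([cv2.resize(im[165:285,140:260,::-1],(400,400),interpolation=2),cv2.resize(im2[160:260,180:280,::-1],(400,400),interpolation=2)]);cv2.imwrite('pics/z6.png',o)
E
```

```text
time: 9.25
eef_pos: [0.4578, 0.1726, 0.0522]
ee_rot: [2.945, 1.095, -0.001]
wrist_force: [-1.7, 0.4, -1.8]
opening: 0.0253
finger_force: 59.5
```

View pics/z6.png

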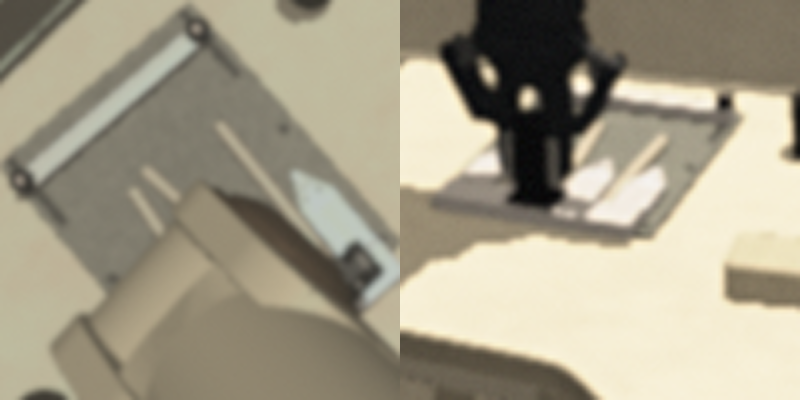

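```bash
python3 -m inch '[[0.0023,0.002,0,0],[0.0045,0.0039,0,0],[0.0068,0.0059,0,0],[0.0091,0.0078,0,0],[0.0114,0.0098,0,0],[0.0136,0.0118,0,0],[0.0159,0.0137,0,0],[0.0182,0.0157,0,0],[0.0205,0.0176,0,0],[0.0227,0.0196,0,0]]'
python3 - <<'E'
from h import *
im=snap('top','t6.png');im2=snap('side','s6.png')
o=np.hstack([cv2.resize(im[165:285,140:260,::-1],(400,400),interpolation=2),cv2.resize(im2[160:260,180:280,::-1],(400,400),interpolation=2)]);cv2.imwrite('pics/z7.png',o)
s=env.state();print(s['eef_pos'],s['wrist_force'],s['moment'])
E
```

```text
time: 10.6
eef_pos: [0.4807, 0.1923, 0.0523]
ee_rot: [2.945, 1.094, -0.0]
wrist_force: [-0.7, -1.2, -1.3]
opening: 0.0256
finger_force: 59.5
[0.48105183 0.19272745 0.05237712] [-0.11660006 -0.8410745  -2.00163039] [-0.08886474  0.04945333 -0.0215671 ]
```

View pics/z7.png

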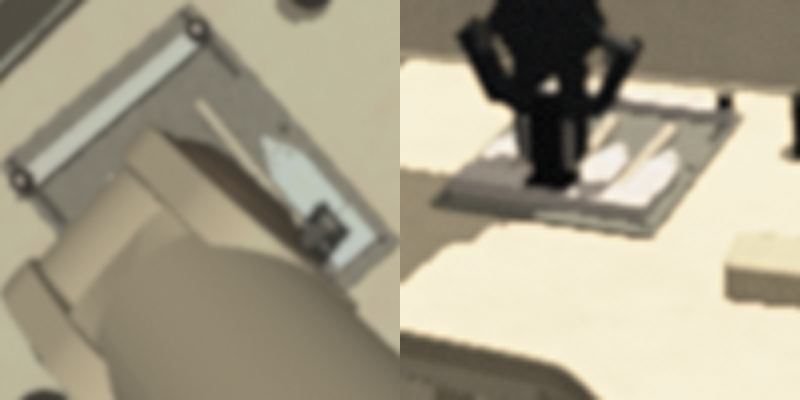

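```bash
python3 -m inch '[[0.0015,0.0013,0,0],[0.003,0.0026,0,0],[0.0045,0.0039,0,0],[0.0061,0.0052,0,0],[0.0076,0.0065,0,0],[0.0091,0.0078,0,0],[0.0106,0.0091,0,0],[0.0121,0.0104,0,0],[0.0136,0.0118,0,0],[0.0152,0.0131,0,0]]'
cat > f.py <<'E'
from h import *
F=[]
for i in range(4): env.get_image('side'); F.append(env.state()['wrist_force'])
F=np.mean(F,0);c=np.array([.54132,.24388]);y=.711;M=np.array([[np.cos(y),np.sin(y)],[-np.sin(y),np.cos(y)]])
s=env.state();print('t',s['time'],'Fboard',np.round(M@F[:2],2),'Fz',F[2].round(2),'rake',np.round(M@(s['eef_pos'][:2]-c)*1e3,2),s['eef_pos'][2])
E
python3 f.py
```

```text
time: 11.95
eef_pos: [0.4959, 0.2055, 0.0523]
ee_rot: [2.945, 1.095, 0.0]
wrist_force: [-0.9, -0.5, -1.8]
opening: 0.0253
finger_force: 59.5
t 12.15 Fboard [-0.54  0.15] Fz -2.63 rake [-59.11   0.58] 0.05243339183819486
```

```bash
for i in 1 ; do python3 -m inch '[[0.0008,0.0006,0,0],[0.0015,0.0013,0,0],[0.0023,0.002,0,0],[0.003,0.0026,0,0]]' | grep -E "wrist"; python3 f.py; done
```

```text
wrist_force: [-1.1, -0.7, -1.7]
t 12.85 Fboard [-0.91 -0.07] Fz -1.88 rake [-55.38   0.51] 0.05236291424909521
```

```bash
python3 -m inch '[[0.0004,0.0003,0,0],[0.0008,0.0006,0,0],[0.0011,0.001,0,0],[0.0015,0.0013,0,0]]' | grep -E "wrist"; python3 f.py
```

```text
wrist_force: [-1.0, -0.4, -1.3]
t 13.55 Fboard [-1.12  0.2 ] Fz -1.69 rake [-53.59   0.55] 0.05231903520167193
```

```bash
python3 -m inch '[[0.0004,0.0003,0,0],[0.0008,0.0006,0,0],[0.0011,0.001,0,0],[0.0015,0.0013,0,0]]' | grep -E "wrist"; python3 f.py
```

```text
wrist_force: [-5.5, -4.4, 1.7]
t 14.25 Fboard [-5.93 -0.18] Fz 1.33 rake [-52.98   0.48] 0.05205318209428871
```

```bash
python3 -m inch '[[0.0004,0.0003,0,0],[0.0008,0.0006,0,0],[0.0011,0.001,0,0]]' | grep -E "wrist"; python3 f.py
```

```text
wrist_force: [-7.7, -6.6, 3.7]
t 14.825 Fboard [-8.11 -0.21] Fz 3.26 rake [-52.71   0.42] 0.051828976075867575
```

Run:
```python
from h import *
# rod-3rd (rod C) head and bar edge along board line, from newest top picture
im=env.get_image('top'); g=im.astype(int).min(2)
c=np.array([.54132,.24388]);y=.711;ex=np.array([np.cos(y),np.sin(y)]);ey=np.array([-ex[1],ex[0]])
for yy in(-50,-46,-43,-40,-37,-30):
    r=[]
    for x in range(30,104,2):
        p=c+ex*x/1e3+ey*yy/1e3; u,v=px('top',[*p,.011]); r.append(int(cv2.getRectSubPix(g.astype(np.float32),(1,1),(u,v))[0,0]))
    print(yy,r)
```

```text
-50 [110, 111, 111, 111, 111, 110, 110, 109, 109, 110, 110, 111, 110, 109, 108, 108, 110, 111, 113, 114, 115, 114, 111, 107, 103, 113, 134, 161, 175, 179, 177, 173, 162, 140, 120, 108, 106]
-46 [127, 127, 128, 128, 129, 130, 129, 130, 130, 130, 131, 132, 131, 131, 133, 133, 134, 135, 136, 135, 137, 136, 136, 137, 132, 133, 142, 163, 177, 180, 178, 173, 161, 141, 121, 111, 109]
-43 [140, 140, 140, 140, 140, 141, 143, 141, 143, 141, 140, 141, 139, 141, 140, 140, 140, 140, 140, 138, 138, 137, 137, 137, 132, 129, 141, 162, 177, 180, 178, 173, 164, 143, 123, 111, 109]
-40 [113, 115, 115, 118, 117, 118, 120, 119, 120, 119, 118, 118, 118, 118, 118, 119, 119, 119, 119, 118, 117, 116, 115, 113, 111, 113, 134, 160, 175, 179, 178, 174, 165, 145, 124, 110, 108]
-37 [67, 69, 72, 73, 75, 77, 77, 79, 80, 81, 83, 84, 86, 89, 92, 97, 100, 101, 102, 102, 103, 105, 104, 102, 98, 105, 131, 161, 175, 180, 178, 174, 165, 146, 124, 111, 108]
-30 [54, 54, 54, 54, 54, 54, 53, 52, 52, 52, 53, 53, 52, 52, 52, 52, 53, 54, 53, 56, 60, 65, 73, 78, 82, 98, 127, 159, 175, 180, 178, 174, 163, 143, 122, 110, 108]
```

Contact with the bar is clear: −8 N, well under its slip limit, and rod 1's end meets the bar in the image. Next I ease off and draw straight back.

```bash
python3 -m inch '[[-0.0004,-0.0003,0,0],[-0.0008,-0.0006,0,0],[-0.0011,-0.001,0,0],[-0.0015,-0.0013,0,0],[-0.0023,-0.002,0,0],[-0.003,-0.0026,0,0]]' | grep wrist; python3 f.py
python3 -m inch '[[-0.0023,-0.002,0,0],[-0.0045,-0.0039,0,0],[-0.0068,-0.0059,0,0],[-0.0091,-0.0078,0,0],[-0.0114,-0.0098,0,0],[-0.0136,-0.0118,0,0],[-0.0159,-0.0137,0,0],[-0.0182,-0.0157,0,0],[-0.0205,-0.0176,0,0],[-0.0227,-0.0196,0,0]]' | grep wrist; python3 f.py
```

```text
wrist_force: [-1.3, -0.7, -1.7]
t 15.825 Fboard [-1.37 -0.29] Fz -2.05 rake [-53.43   0.57] 0.05255035172648721
wrist_force: [-0.3, 0.3, -1.5]
t 17.275 Fboard [-0.37  0.03] Fz -1.94 rake [-84.17   0.48] 0.05229797484800793
```

```bash
python3 -m inch '[[-0.003,-0.0026,0,0],[-0.0061,-0.0052,0,0],[-0.0091,-0.0078,0,0],[-0.0121,-0.0104,0,0],[-0.0152,-0.0131,0,0],[-0.0182,-0.0157,0,0],[-0.0212,-0.0183,0,0],[-0.0242,-0.0209,0,0],[-0.0273,-0.0235,0,0],[-0.0303,-0.0261,0,0]]' | grep wrist; python3 f.py
```

```text
wrist_force: [1.6, 0.4, -1.6]
t 18.725 Fboard [ 0.31 -0.24] Fz -1.93 rake [-124.06    0.47] 0.05235288247940057
```

```bash
python3 -m inch '[[-0.003,-0.0026,0,0],[-0.0061,-0.0052,0,0],[-0.0091,-0.0078,0,0],[-0.0121,-0.0104,0,0],[-0.0152,-0.0131,0,0],[-0.0182,-0.0157,0,0],[-0.0212,-0.0183,0,0],[-0.0242,-0.0209,0,0],[-0.0273,-0.0235,0,0],[-0.0303,-0.0261,0,0]]' | grep wrist; python3 f.py
cat > rods.py <<'E'
from h import *
im=env.get_image('top'); cv2.imwrite('pics/rods.png',im[...,::-1]); g=im.astype(int).min(2).astype(np.float32)
c=np.array([.54132,.24388]);y=.711;ex=np.array([np.cos(y),np.sin(y)]);ey=np.array([-ex[1],ex[0]])
X=np.arange(-60,105,1.0);Y=np.arange(-85,85.5,1.0)
m=np.array([[px('top',[*(c+ex*x/1e3+ey*yy/1e3),.012]) for x in X[::-1]] for yy in Y[::-1]],np.float32)
r=cv2.remap(g,m[...,0],m[...,1],cv2.INTER_CUBIC)[::-1,::-1]
for y0 in(-40,0,40):
    k=[]
    for x in range(-30,76,15):
        q=r[:,int(x+60)];s=abs(Y-y0)<9;v=np.clip(q[s]-np.median(q[s])-8,0,None);k.append(round(float((v*Y[s]).sum()/(v.sum()+1e-6)),1))
    i=int(round(np.median(k)))+85
    print(y0,k,'bar gap profile',r[i,128:152:2].astype(int),'beside',r[i+12,128:152:2].astype(int))
E
python3 rods.py
```

```text
wrist_force: [-0.0, 0.7, -2.7]
t 20.175 Fboard [-0.27 -0.14] Fz -2.01 rake [-164.05    0.47] 0.05236938135781061Traceback (most recent call last):
  File "rods.py", line 5, in <module>
    m=np.array([[px('top',[*(c+ex*x/1e3+ey*yy/1e3),.012]) for x in X[::-1]] for yy in Y[::-1]],np.float32)
                 ~~^^^^^^^^^^^^^^^^^^^^^^^^^^^^^^^^^^^^^^
  File "h.py", line 14, in px
    c=env.camera_info(n);K=np.array(c['K']);A=rot(c['attitude'])
ValueError: time passes only in moves, steps and waits
```

```bash
sed -i 's/^def px/C={n:env.camera_info(n) for n in ("top","side")}\ndef px/; s/c=env.camera_info(n);/c=C[n];/' h.py
python3 -m inch '[[-0.003,-0.0026,0,0],[-0.0061,-0.0052,0,0],[-0.0091,-0.0078,0,0],[-0.0121,-0.0104,0,0],[-0.0152,-0.0131,0,0],[-0.0182,-0.0157,0,0],[-0.0212,-0.0183,0,0],[-0.0212,-0.0183,0,0]]' | grep -E "wrist|eef"; python3 rods.py
python3 - <<'E'
import cv2
im=cv2.imread('pics/rods.png'); cv2.imwrite('pics/z8.png',cv2.resize(im[165:285,140:260],(590,590),interpolation=2))
E
```

```text
eef_pos: [0.3951, 0.1186, 0.0523]
wrist_force: [-0.5, 0.9, -1.6]
-40 [-40.0, -40.6, -40.8, -41.6, -42.0, -42.5, -43.2, -43.5] bar gap profile [139 139 139 138 134 129 127 140 165 178 179 176] beside [110 110 111 110 102  93 101 136 164 178 179 177]
0 [-1.3, -0.4, 0.4, 1.3, 2.2, 3.0, 3.8, 4.6] bar gap profile [134 133 132 128 125 119 119 136 161 176 178 176] beside [109 109 108 106 100  92  98 131 161 175 177 176]
40 [40.4, 39.3, 38.1, 36.9, 35.8, 34.7, 33.8, 33.2] bar gap profile [124 120 119 116 113 107 111 129 158 173 176 175] beside [109 108 109 108 100  91  97 127 159 173 176 174]
```

View pics/z8.png

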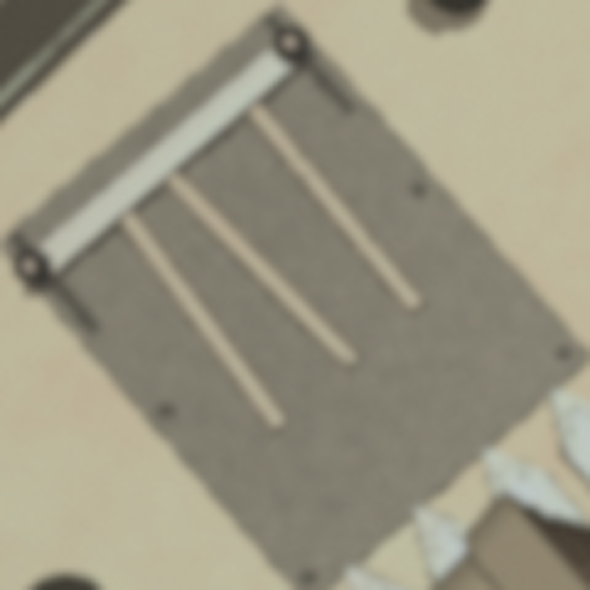

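The rods are in three separate rows against the bar, but the channel slack leaves them tilted by about −0.03, +0.06 and −0.07 rad. I'll go back in short of their tails and swing the rake by ± the slack about their mid-length to square them, then press them home again.

```bash
python3 -m inch '[[0.0045,0.0039,0,0],[0.0091,0.0078,0,0],[0.0136,0.0118,0,0],[0.0182,0.0157,0,0],[0.0227,0.0196,0,0],[0.0273,0.0235,0,0],[0.0318,0.0274,0,0],[0.0364,0.0313,0,0],[0.0409,0.0353,0,0],[0.0455,0.0392,0,0]]'|grep wrist
python3 -m inch '[[0.003,0.0026,0,0],[0.0061,0.0052,0,0],[0.0091,0.0078,0,0],[0.0121,0.0104,0,0],[0.0152,0.0131,0,0],[0.0182,0.0157,0,0],[0.0212,0.0183,0,0],[0.0242,0.0209,0,0],[0.0273,0.0235,0,0],[0.0303,0.0261,0,0]]'|grep wrist
python3 -m inch '[[0.0027,0.0023,0,0],[0.0053,0.0046,0,0],[0.008,0.0068,0,0],[0.0106,0.0091,0,0],[0.0133,0.0114,0,0],[0.0159,0.0137,0,0],[0.0186,0.016,0,0],[0.0212,0.0183,0,0],[0.0239,0.0206,0,0],[0.0265,0.0228,0,0]]'|grep wrist; python3 f.py
```

```text
wrist_force: [-0.8, 0.0, -2.2]
wrist_force: [-0.3, -0.8, -1.1]
wrist_force: [-0.5, -0.5, -2.4]
t 25.225 Fboard [ 0.45 -0.04] Fz -1.32 rake [-57.14   0.5 ] 0.05226716806596615
```

```bash
python3 -m inch '[[0.0009,-0.001,0,0.0175],[0.0018,-0.0021,0,0.035],[0.0027,-0.0031,0,0.0525],[0.0036,-0.0041,0,0.07],[0.0036,-0.0041,0,0.07],[0.0018,-0.0021,0,0.035],[0,0,0,0],[-0.0018,0.0021,0,-0.035],[-0.0027,0.0031,0,-0.0525],[-0.0036,0.0041,0,-0.07]]'|grep wrist
python3 -m inch '[[0,0,0,0],[0.0018,-0.0021,0,0.035],[0.0036,-0.0041,0,0.07],[0.0036,-0.0041,0,0.07]]'|grep -E 'wrist|rot'; python3 f.py
```

```text
wrist_force: [-0.4, -0.0, -1.5]
ee_rot: [-2.945, -1.094, 0.0]
wrist_force: [-0.0, 0.7, -2.8]
t 27.175 Fboard [-0.12 -0.04] Fz -2.0 rake [-57.14   0.47] 0.052277888087332566
```

```bash
python3 -m inch '[[0.0008,0.0006,0,0],[0.0015,0.0013,0,0],[0.0021,0.0018,0,0],[0.0027,0.0023,0,0],[0.0027,0.0023,0,0]]'|grep wrist; python3 f.py
```

```text
wrist_force: [-0.5, -0.2, -1.2]
t 28.0 Fboard [-0.86  0.4 ] Fz -1.49 rake [-53.67   0.48] 0.052272163743048036
```

Now 0.5 mm feeling steps.

```bash
python3 -m inch '[[0.0004,0.0003,0,0],[0.0008,0.0006,0,0],[0.0008,0.0006,0,0]]'|grep wrist; python3 f.py
```

```text
wrist_force: [-2.5, -1.7, -0.5]
t 28.575 Fboard [-3.59 -0.03] Fz -0.07 rake [-53.25   0.38] 0.05212153081305301
```

```bash
python3 -m inch '[[0.0004,0.0003,0,0],[0.0005,0.0004,0,0],[0.0005,0.0004,0,0]]'|grep wrist; python3 f.py
python3 -m inch '[[-0.0004,-0.0003,0,0],[-0.0008,-0.0006,0,0],[-0.0015,-0.0013,0,0],[-0.0023,-0.002,0,0],[-0.0038,-0.0033,0,0],[-0.0061,-0.0052,0,0],[-0.0083,-0.0072,0,0],[-0.0106,-0.0091,0,0],[-0.0129,-0.0111,0,0],[-0.0152,-0.0131,0,0]]' |grep wrist
python3 -m inch '[[-0.003,-0.0026,0,0],[-0.0061,-0.0052,0,0],[-0.0091,-0.0078,0,0],[-0.0121,-0.0104,0,0],[-0.0152,-0.0131,0,0],[-0.0182,-0.0157,0,0],[-0.0212,-0.0183,0,0],[-0.0242,-0.0209,0,0],[-0.0273,-0.0235,0,0],[-0.0303,-0.0261,0,0]]' | grep wrist
python3 -m inch '[[-0.003,-0.0026,0,0],[-0.0061,-0.0052,0,0],[-0.0091,-0.0078,0,0],[-0.0129,-0.0111,0,0],[-0.0167,-0.0144,0,0],[-0.0212,-0.0183,0,0],[-0.0258,-0.0222,0,0],[-0.0303,-0.0261,0,0],[-0.0349,-0.03,0,0],[-0.0394,-0.0339,0,0]]' | grep -E 'wrist|eef|time'
python3 rods.py
```

```text
wrist_force: [-5.0, -4.3, 1.6]
t 29.15 Fboard [-5.65 -0.18] Fz 1.26 rake [-53.07   0.35] 0.05205691867255047
wrist_force: [-0.9, -0.3, -2.5]
wrist_force: [0.2, -0.5, -1.7]
time: 32.9
eef_pos: [0.4165, 0.1369, 0.0523]
wrist_force: [-0.0, 0.1, -2.9]
-40 [-39.0, -39.0, -39.4, -39.5, -39.6, -39.7, -40.1, -40.2] bar gap profile [143 142 143 144 142 136 133 145 166 179 180 177] beside [110 111 112 108 100  90 100 133 167 180 180 177]
0 [-0.6, -0.8, -0.9, -0.9, -0.8, -1.2, -1.3, -1.3] bar gap profile [143 143 143 143 141 132 125 137 162 177 179 177] beside [110 111 111 110 105  96 101 133 160 176 178 176]
40 [40.4, 40.1, 39.6, 39.2, 38.8, 38.3, 37.8, 37.5] bar gap profile [140 139 139 139 137 130 126 137 160 174 176 175] beside [109 108 107 107  99  90  95 127 160 172 176 174]
```

Now all three are within about 0.03 rad of straight, and the profiles at the bar match, so they are snug. I'll finish the withdrawal and carry the rake to open desk.

```bash
python3 -m inch '[[-0.0045,-0.0039,0,0],[-0.0091,-0.0078,0,0],[-0.0136,-0.0118,0,0],[-0.0182,-0.0157,0,0],[-0.0227,-0.0196,0,0],[-0.0227,-0.0196,0.01,0],[-0.0227,-0.0196,0.035,0],[-0.0227,-0.0196,0.06,0],[-0.0227,-0.0196,0.06,0]]' | grep eef
python3 -m inch '[[0.003,-0.02,0,0.06],[0.009,-0.05,0,0.16],[0.016,-0.08,0,0.26],[0.024,-0.115,0,0.36],[0.032,-0.15,0,0.46],[0.04,-0.185,0,0.56],[0.048,-0.22,0,0.66],[0.056,-0.25,0,0.75],[0.062,-0.275,0,0.8],[0.062,-0.282,0,0.821]]' | grep eef
python3 -m inch '[[0,0,0,0],[0,0,-0.025,0],[0,0,-0.045,0],[0,0,-0.055,0],[0,0,-0.06,0],[0,0,-0.063,0],[0,0,-0.065,0],[0,0,-0.065,0]]' | grep -E 'eef|wrist|time'
python3 - <<'E'
from h import *
s=env.state();print(s['eef_pos'],s['wrist_force']);snap('side','s9.png');snap('top','t9.png')
for n in('top','side'): print(n,[(np.round(d['box']),round(d['confidence'],2)) for d in env.find_in(n,'rake')[:2]])
E
```

```text
eef_pos: [0.396, 0.1181, 0.1142]
eef_pos: [0.456, -0.166, 0.1116]
time: 36.33
eef_pos: [0.4563, -0.1646, 0.0475]
wrist_force: [-1.1, 0.1, -1.9]
[ 0.45630211 -0.16456997  0.04752444] [-1.06728136  0.14089316 -1.89700714]
top [(array([369., 265.,  46.,  71.]), 0.71)]
side [(array([274., 261.,  68.,  38.]), 0.78), (array([243., 195.,  16.,  14.]), 0.16)]
```

```bash
python3 -m inch '[[0,0,-0.001,0],[0,0,-0.0015,0],[0,0,-0.002,0],[0,0,-0.002,0]]' | grep -E 'eef|wrist'; python3 f.py
```

```text
eef_pos: [0.4561, -0.1644, 0.0453]
wrist_force: [0.5, 0.8, -1.5]
t 37.225 Fboard [ 0.04 -0.25] Fz -2.22 rake [-331.   -253.78] 0.045302163249961114
```

```bash
python3 -m inch '[[0,0,-0.0005,0],[0,0,-0.0008,0],[0,0,-0.0008,0]]' | grep -E 'eef|wrist'; python3 f.py
```

```text
eef_pos: [0.4562, -0.1644, 0.0449]
wrist_force: [-2.4, 0.9, 5.3]
t 37.8 Fboard [-1.23  1.26] Fz 5.58 rake [-330.95 -253.81] 0.04492324117124928
```

Desk contact. I release and rise.

```bash
python3 -m inch '[[0,0,0,0],[0,0,0,0],[0,0,0,0],[0,0,0,0],[0,0,0,0],[0,0,0,0]]' 0.085 | grep -E 'opening|wrist'
python3 -m inch '[[0,0,0.01,0],[0,0,0.04,0],[0,0,0.08,0],[0,0,0.12,0],[0,0,0.16,0],[0,0,0.16,0]]' | grep -E 'eef|wrist|time'
python3 - <<'E'
from h import *
snap('side','s10.png');im=snap('top','t10.png')
for n in('top','side'): print(n,[(np.round(d['box']),round(d['confidence'],2)) for d in env.find_in(n,'rake')[:2]])
E
python3 rods.py
```

```text
wrist_force: [-0.4, 0.0, 0.4]
opening: 0.0847
time: 39.3
eef_pos: [0.4583, -0.165, 0.208]
wrist_force: [-0.3, -0.2, -0.3]
top [(array([372., 262.,  53.,  71.]), 0.96), (array([208., 208.,  33.,  45.]), 0.43)]
side [(array([276., 263.,  68.,  41.]), 0.55)]
-40 [-39.1, -39.1, -39.3, -39.5, -39.7, -39.8, -40.0, -40.2] bar gap profile [148 148 148 149 146 141 137 149 171 184 186 183] beside [114 114 114 112 103  92 105 138 173 185 186 183]
0 [-0.6, -0.8, -0.8, -0.9, -0.8, -1.2, -1.3, -1.4] bar gap profile [149 149 148 148 146 137 129 141 167 184 184 182] beside [114 114 115 115 108 100 105 138 166 183 184 182]
40 [40.4, 40.1, 39.5, 39.2, 38.8, 38.4, 37.8, 37.5] bar gap profile [145 145 144 144 141 135 131 143 165 180 182 182] beside [112 111 112 111 102  93  99 131 165 178 182 180]
```

```bash
python3 -c "
from cell import env
print(env.job_done())"
```

```text
the job is handed in; nothing more can be done
None
```

The job is handed in at about 39 s: the three rods lie in separate rows within about 0.03 rad of straight, ends at the stop bar (peak push about 8 N), and the rake stands upright on the desk off the board, its spine end seeming to overhang the desk edge by about 10 mm.

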